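# Jack up a hinged mould plate and hold it

## Robot

A 6-joint arm with a two-finger parallel gripper is mounted at the origin on a cart in front of the work surface, level with it; the furniture and walls round the work are solid. World frame = base frame: x ahead of the robot, y to its left, z up, the work surface at z = 0. Lengths are in m, angles in rad, forces in N, time in s.
With the tool pointing down it reaches from about 0.275 to 0.85 m from the base axis. Payload 5.2 kg.
Tool frame: the origin (TCP) lies between the finger pads; the fingertips stand 14 mm ahead of it and the grasp point (between the pads) lies 5 mm behind it; z points along the fingers, y is the direction in which the jaws open and shut (so a half turn about z gives the same grasp; the last joint's range is limited). The gripper opens to 85 mm and grips with 20 to 120 N. Pads are 22 mm wide; open, the fingers measure 114 mm over their backs; the gripper's body (76 mm by 85 mm) begins 54 mm behind the grasp point. The pads swing forward as they close: fully open they stand 13 mm farther back than shut.
Start: joints at [-1.401, 0.259, 1.535, -0, 1.348, -0.203], TCP at [0.2, -0.512, 0.218] pointing down, gripper open.
Joint ranges: [-3.14, 3.14], [-0.91, 2.08], [0.19, 2.58], [-1.22, 4.36], [0.22, 2.71], [-3.12, 3.12]. Speed limits (rad/s): [2.57, 2.57, 3.14, 3.14, 3.14, 3.14].

## Interface

Orientations are given as [roll, pitch, yaw] about the fixed x, y, z axes, in that order (R = Rz(yaw) Ry(pitch) Rx(roll)).
In Python, from bench import sense, eyes, r gives the robot as it stands. The module is installed in compiled form; this text tells all that it offers.
- The arm moves only by the shell command python3 -m inch 'ROWS'. ROWS is JSON, a list of rows, each an object with "translation": the shift along the tool's x, y, z in cm, a list of three; "delta_rot": the turn, a rotation vector about the tool's x, y, z in degrees, a list of three; "hand": the closure, from -1 (fully open) to 1 (shut). A call has 1 to 20 rows; each row shifts and turns the commanded pose from where the row before left it, along the tool's axes as they then stand; what a row does not reach is not made up. A row lasts 1/8 s, in which the tool goes at most 62.5 mm and 10.7 degrees, less where a joint would pass 70% of its speed; a pose out of reach is approached as far as the arm can. A call with a gripper value outside its range is refused whole. The fingers move at their own pace and stop on an object; the grip force is fixed at half the most. Time passes only in rows, so rows that do not move let the fingers close. It gives the time, the measured TCP pose, the force and the opening at its end, in the units of the state.
- sense(): the state, without advancing time (a new reading comes with each control period).
- eyes.grab_frame(name): name is "side" or "top"; returns a dict with "color" (384x512x3 uint8, red, green, blue), "z_map" (384x512 float32, m along the optical axis (not along the pixel's ray), 0 where there is no reading), "fx", "fy", "cx", "cy" (pixels), "k1" (the pictures are not rectified: a ray, as slopes to the right and down, at radius r is drawn at 1 + k1 r^2 times it, then the intrinsics apply), "R" (3x3) and "t" (3): a world point X has camera coordinates R X + t. Camera axes: x right, y down, z forward; pixel columns grow to the right and rows downward; lengths in m; the calibration is good to about 2 mm. A picture is of the moment at which its call begins.
- r.finish_job(): hands the job in, once; it reports no verdict.
The state is a dict: "time": time; "joints": joint angles; "qd": joint speeds; "joint_torque": joint torques, N m; "ee_pos": TCP position; "orientation": TCP orientation; "wrist_force": force on the tool from outside, world axes, zero at the start; "moment": the same for the moment, N m; "opening": finger opening in m.
Only numpy, scipy, OpenCV 4.12 (cv2) and the standard library are available. Lean on these libraries where they do the work, as an engineer would, in place of code of your own. Each camera call takes 0.05 s, during which the arm holds its last target.

## Task

First press the green zero button of the lift gauge fully down and let it come up again. Then set the small blue lever jack flat on the bench with its saddle centred under the yellow lift pad of the hinged mould plate, pump the handle once all the way down and let it come all the way up to bed the pad in, then press the handle down to its stop again and finish while holding it there, with the plate raised on the jack alone. Do not touch the mould plate with the robot, and leave the other things on the bench where they are.

Things in the scene. Friction and masses are not known exactly. Their poses are not given: they have to be found in the camera images.
- zero_top (a point): Top centre of the green round push button (26 mm across) on the nearer half of the grey gauge box (90 x 66 mm, fixed to the bench), about 35 mm above the bench; the display part behind it is 44 mm high. Press straight down: travel 6 mm, fully down at about 4.5 N; springs back.
- zero (a joint): Button travel in m: 0 up, 0.006 fully down.
- jack_grip (a point): Centre of the upright body block of the blue lever jack, 52 mm above the jack's underside; grasp the block here from above across its 34 mm width (y). Block 40 mm long (x), top 78 mm above the underside. Axes: x points from the block to the saddle, whose axis is 85 mm ahead; y to the jack's left; z up. The handle points back (-x).
- saddle_top (a point): Centre of the top of the jack's round steel saddle (32 mm across), 53 mm above the bench with the handle up; it rises straight up by 60 mm per rad of the handle, 30 mm at the full stroke.
- handle_pad (a point): Top centre of the black rubber press pad (34 x 30 mm) at the end of the jack's handle: with the handle up 91 mm behind the grip point (along the jack's -x) and 95 mm above the bench; at the stop 97 mm behind it and 48 mm above the bench. Pressed straight down from above.
- handle_angle (a joint): Handle angle in rad: 0 up, 0.5 down at its stop. A spring and the load bring it up when it is let go. Pressing it down at the pad takes about 3 N at first, rising to about 8 N at the stop with the plate lifted.
- lift_pad (a point): Centre of the underside of the yellow lift pad (24 mm across) under the front of the mould plate, 67 mm above the bench with the plate down. On the plate's top a yellow ring lies straight above it; a yellow stripe marks the front edge, 19 mm in front of it. Axes: x from the pad back to the hinge, z up. Full stroke lifts it about 16 mm.
- mould_plate: Aluminium plate, 106 mm wide, top 84 mm above the bench; a 64 mm high insert clamped on it begins 57 mm behind the pad. Origin 62 mm behind the pad; the hinge line is 152 mm behind the pad. The fixed steel lower half (116 mm wide) begins 60 mm behind the pad; before that it is free below the plate. Bring the jack in from the front, its x along the plate's x, to stay clear of it.
- jack: The loose jack (about 0.9 kg), standing on the bench; origin under its block, at the underside; axes as at jack_grip. Its base plate is 10 mm thick and 80 mm wide and runs from 112 mm behind to 116 mm ahead of the origin.
- jack_saddle: The saddle with its ram; origin at the centre of its top.
- jack_handle: The handle; origin on its pivot.
- paste_jar: Bystander: blue paste jar with a black lid, 55 mm across, 46 mm high; origin at its underside.
- steel_plug: Bystander: small steel air plug, 17 x 49 x 17 mm, lying; origin at its underside.
- vice_insert: Bystander: grey block, 50 x 24 x 46 mm; origin at its underside.

How it is judged:
On the way, in this order (a step that is already met when the one before it is completed fails the run):
1. the zero button is fully down, with the plate still down (value of joint zero above 0.0048 m and height (world z) of lift_pad below 0.0695 m), for 0.05 s.
2. the zero button is up again (value of joint zero below 0.001 m), for 0.1 s.
3. the jack stands flat and still on the bench, handle up, its saddle under the lift pad within 12 mm (horizontal distance between saddle_top and lift_pad below 0.012 m and value of joint handle_angle below 0.05 rad and height (world z) of lift_pad below 0.0695 m and angle between jack's own z axis and vertical below 0.03 rad and height (world z) of jack below 0.003 m and linear speed of jack below 0.02 m/s), for 0.2 s.
4. first stroke: the handle is down and the plate rises on the saddle (value of joint handle_angle above 0.46 rad and height (world z) of lift_pad above 0.077 m and contact force between jack_saddle and mould_plate above 1.5 N), for 0.1 s.
5. the handle is up again and the plate down (value of joint handle_angle below 0.05 rad and height (world z) of lift_pad below 0.0695 m), for 0.1 s.
At the end, for the whole second after the job is handed in: Gripper holds the handle down (>0.46 rad, >2 N); lift pad raised >10 mm and still, carried by the saddle (>1.5 N), which is within 12 mm of the lift pad in plan; jack flat on the bench; robot not touching the plate; button up; bystanders moved <20 mm (all of step 4 and contact force between the fingers and jack_handle above 2 N and horizontal distance between saddle_top and lift_pad below 0.012 m and angle between jack's own z axis and vertical below 0.03 rad and height (world z) of jack below 0.003 m and contact force between the arm and mould_plate below 0.3 N and linear speed of mould_plate below 0.02 m/s and value of joint zero below 0.001 m and distance of each of paste_jar, steel_plug, vice_insert from where it was at the start of the episode below 0.02 m); the arm keeps its last pose, push and grip.
It fails at once if the robot touches the mould plate or its insert (contact force between the arm and mould_plate above 1 N).
It fails at once if the jack is tipped over (angle between jack's own z axis and vertical above 0.4 rad).
It fails at once if a bystander is moved 20 mm or more (distance of any of paste_jar, steel_plug, vice_insert from where it was at the start of the episode above 0.02 m).
It also fails if it takes over 64 s, if anything falls off the work surface, if the arm or the gripper's body presses on something with over 40 N, if the wrist force passes 120 N, or if a joint passes its speed limit or range.

## Working session

There is one attempt and no reset: what is moved stays moved. The work goes in short steps, Python scripts to look and compute and a shell command to move; the robot and the scene stay as the last step left them, time stands still between calls to the robot, and variables do not carry over. Pictures are saved under pics/ and viewed, and the job is handed in when it is done.

```bash
mkdir -p pics; cat > h.py <<'E'
import numpy as np, cv2
from bench import sense, eyes, r
def grab(n):
    f=eyes.grab_frame(n); f['R']=np.array(f['R']); f['t']=np.array(f['t']); return f
def save(f,p): cv2.imwrite(p,cv2.cvtColor(f['color'],cv2.COLOR_RGB2BGR))
def ray(f,u,v):
    xd=(u-f['cx'])/f['fx']; yd=(v-f['cy'])/f['fy']; x,y=xd,yd
    for _ in range(20):
        s=1+f['k1']*(x*x+y*y); x,y=xd/s,yd/s
    d=f['R'].T@np.array([x,y,1.]); o=-f['R'].T@f['t']; return o,d
def onz(f,u,v,z):
    o,d=ray(f,u,v); return o+d*(z-o[2])/d[2]
def dep(f,u,v):
    o,d=ray(f,u,v); return o+d*float(f['z_map'][int(round(v)),int(round(u))])
def proj(f,X):
    c=f['R']@np.array(X)+f['t']; x,y=c[:2]/c[2]; s=1+f['k1']*(x*x+y*y)
    return f['fx']*x*s+f['cx'], f['fy']*y*s+f['cy']
E
python3 - <<'E'
from h import *
for n in ('top','side'):
    f=grab(n); save(f,f'pics/{n}0.png'); print(n,-f['R'].T@f['t'],f['R'][2])
print(sense())
E
```

```text
top [ 0.45136114 -0.09284384  1.07674843] [ 0.10331489  0.01793469 -0.99448699]
side [0.33261118 0.67212329 0.68186739] [ 0.22151433 -0.75843057 -0.61295552]
{'time': 0.1, 'joints': array([-1.40078973e+00,  2.59275481e-01,  1.53596692e+00,  3.47450698e-06,
        1.34801273e+00, -2.02780737e-01]), 'qd': array([-0.00105222, -0.00140634, -0.00349294, -0.00093708, -0.00084755,
        0.00061416]), 'joint_torque': array([ 3.14681747e-03, -4.46971643e+01, -2.91246647e+01, -2.06369018e-04,
        6.44761181e-03,  3.24546261e-05]), 'ee_pos': array([ 0.20026417, -0.51171128,  0.21675766]), 'orientation': array([-3.13996492e+00, -3.38130766e-04,  3.72786290e-01]), 'wrist_force': array([-0.18241003,  0.03842163, -0.117023  ]), 'moment': array([-0.03913721,  0.03612808,  0.03530878]), 'opening': 0.08532586345084588}
```

View pics/top0.png

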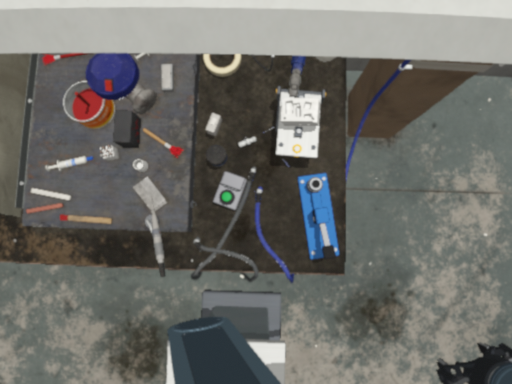

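View pics/side0.png

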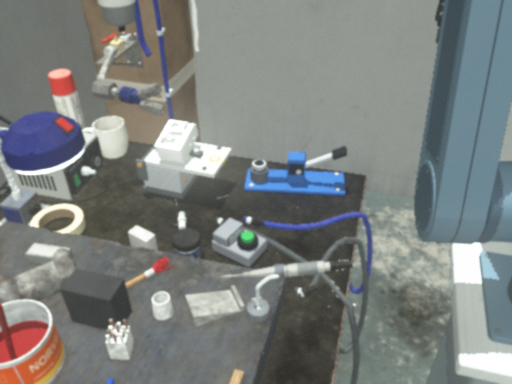

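```bash
python3 - <<'E'
from h import *
f=grab('top'); c=cv2.cvtColor(f['color'],cv2.COLOR_RGB2BGR)
cv2.imwrite('pics/z1.png',cv2.resize(c[80:270,195:355],None,fx=3.1,fy=3.1,interpolation=cv2.INTER_CUBIC))
s=grab('side'); c2=cv2.cvtColor(s['color'],cv2.COLOR_RGB2BGR)
cv2.imwrite('pics/z2.png',cv2.resize(c2[110:280,130:370],None,fx=3.3,fy=3.3,interpolation=cv2.INTER_CUBIC))
for n,g in(('top',f),('side',s)):
    hsv=cv2.cvtColor(g['color'],cv2.COLOR_RGB2HSV)
    for nm,lo,hi,z in(('green',(50,100,60),(85,255,255),.035),('yellow',(20,70,120),(33,255,255),.084),('blue',(100,120,90),(115,255,255),.01)):
        m=cv2.inRange(hsv,lo,hi); k,l,st,ce=cv2.connectedComponentsWithStats(m)
        for i in range(1,k):
            if st[i,4]>12: print(n,nm,ce[i].round(1),st[i,4],onz(g,*ce[i],z).round(4),dep(g,*ce[i]).round(3))
E
```

```text
top green [226.1 196.2] 95 [0.539  0.0107 0.035 ] [0.538 0.009 0.048]
top yellow [110.  116.8] 20 [0.7378 0.3235 0.084 ] [0.737 0.322 0.087]
top yellow [296.7 148.3] 38 [ 0.6642 -0.1724  0.084 ] [ 0.663 -0.172  0.089]
top blue [298.4  60.3] 73 [ 0.9376 -0.1794  0.01  ] [ 0.832 -0.161  0.241]
top blue [ 89.4 157.9] 17 [0.6388 0.4058 0.01  ] [0.626 0.372 0.083]
top blue [317.2 215.2] 1947 [ 0.4955 -0.2377  0.01  ] [ 0.493 -0.228  0.079]
side green [ 77.2 181.1] 13 [ 0.957  -0.0773  0.035 ] [0.333 0.672 0.682]
side green [247.1 237. ] 143 [0.5369 0.0024 0.035 ] [0.533 0.014 0.046]
side yellow [113.6  39.7] 19 [ 1.229  -0.7743  0.084 ] [ 1.    -0.405  0.237]
side yellow [139.2 164.4] 18 [ 0.8116 -0.1093  0.084 ] [ 0.814 -0.113  0.081]
side yellow [ 52.3 370.1] 176 [0.7056 0.3786 0.084 ] [0.707 0.378 0.083]
side yellow [236.5 377.4] 17 [0.4588 0.323  0.084 ] [0.461 0.316 0.072]
side blue [296.3 157.5] 187 [ 0.5067 -0.3315  0.01  ] [ 0.489 -0.231  0.077]
side blue [299.6 182.5] 1879 [ 0.4785 -0.2311  0.01  ] [ 0.478 -0.226  0.014]
side blue [353.9 215.1] 14 [ 0.3456 -0.1462  0.01  ] [ 0.346 -0.148  0.008]
side blue [344.1 216.6] 17 [ 0.3648 -0.1358  0.01  ] [ 0.365 -0.132  0.013]
side blue [363.6 217.2] 20 [ 0.325  -0.1443  0.01  ] [ 0.325 -0.157 -0.001]
side blue [325.7 222.8] 30 [ 0.399  -0.1064  0.01  ] [ 0.399 -0.102  0.014]
side blue [267.7 224.2] 17 [ 0.5141 -0.0716  0.01  ] [ 0.513 -0.068  0.013]
side blue [276.3 225.7] 23 [ 0.4959 -0.0715  0.01  ] [ 0.495 -0.067  0.014]
side blue [368.2 231.6] 25 [ 0.3118 -0.1016  0.01  ] [ 0.31  -0.167 -0.047]
side blue [301.5 227.1] 27 [ 0.4448 -0.0805  0.01  ] [ 0.444 -0.074  0.016]
side blue [290.  227.6] 14 [ 0.4673 -0.073   0.01  ] [ 0.467 -0.069  0.013]
side blue [369.7 247.3] 15 [ 0.3051 -0.056   0.01  ] [ 0.301 -0.172 -0.097]
side blue [358.7 290.1] 15 [0.3145 0.0591 0.01  ] [ 0.307 -0.187 -0.26 ]
side blue [109.9 380.8] 35 [0.657  0.3352 0.01  ] [0.624 0.37  0.079]
```

View pics/z1.png

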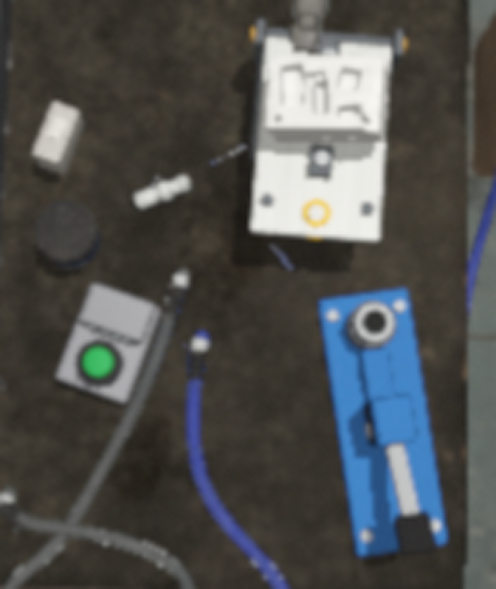

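View pics/z2.png

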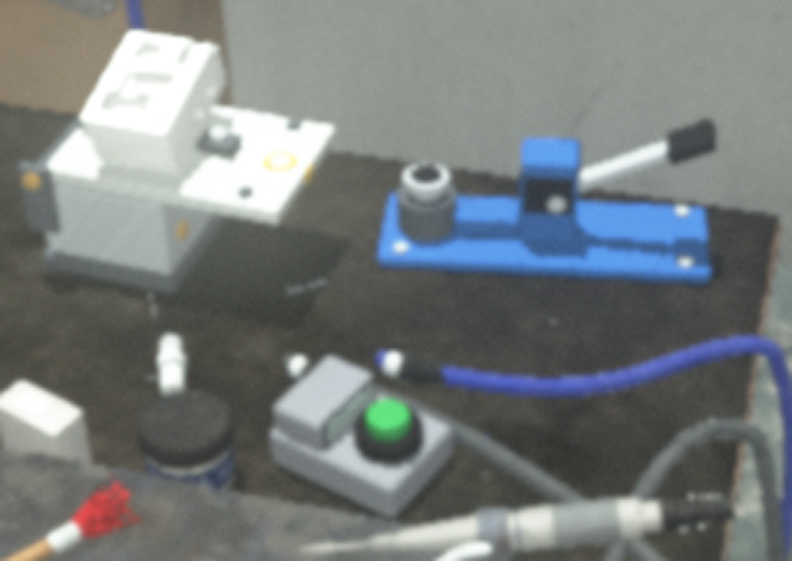

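```bash
cat >> h.py <<'E'
def Z(u,v): return 195+u/3.1-0.34, 80+v/3.1-0.34
E
python3 - <<'E'
from h import *
f=grab('top');s=grab('side')
def P(u,v,z): return onz(f,*Z(u,v),z)
sd=P(375,322,.053);bl=P(395,419,.078);hp=P(413,532,.095);ring=P(316,213,.084)
print('saddle',sd,'block',bl,'pad',hp,'ring',ring)
C=[P(*q,.010) for q in((319,300),(408,289),(449,543),(358,557))]
print('corners',np.array(C).round(4), 'sizes',[np.linalg.norm(C[i]-C[(i+1)%4]).round(4) for i in range(4)],'mean',np.mean(C,0))
for a,b in((C[3],C[0]),(C[2],C[1]),(bl,sd),(hp,sd)): d=b-a; print('yaw',np.degrees(np.arctan2(d[1],d[0])),np.hypot(*d[:2]))
E_=[P(*q,.084) for q in((249,235),(381,241),(394,45),(268,33))]
print(np.array(E_).round(4)); 
d=E_[0]-E_[1]; print('plate yaw front',np.degrees(np.arctan2(d[1],d[0]))-90,np.linalg.norm(d))
fr=[P(*q,.084) for q in((314,238),(385,137),(265,129),(258,140),(389,140))]
print(np.array(fr).round(4))
for nm,z,uv in(('ring',.084,(280,160)),('saddle',.053,(427,173)),('blocktop',.078,(551,150)),):
    u,v=130+uv[0]/3.3-.35,110+uv[1]/3.3-.35; print('side',nm,onz(s,u,v,z).round(4),dep(s,u,v).round(4))
E
```

```text
saddle [ 0.57733512 -0.22670611  0.053     ] block [ 0.49409426 -0.24103649  0.078     ] pad [ 0.40286489 -0.25425423  0.095     ] ring [ 0.66390268 -0.17228873  0.084     ]
corners [[ 0.601  -0.1822  0.01  ]
 [ 0.613  -0.2614  0.01  ]
 [ 0.3899 -0.2999  0.01  ]
 [ 0.3758 -0.2205  0.01  ]] sizes [np.float64(0.0801), np.float64(0.2264), np.float64(0.0806), np.float64(0.2285)] mean [ 0.49493525 -0.2409983   0.01      ]
yaw 9.641374722234097 0.22847219117032763
yaw 9.784690746241269 0.22641464039420878
yaw 9.768040665172157 0.0844653762219833
yaw 8.97268917647248 0.1766317099789438
[[ 0.6438 -0.1168  0.084 ]
 [ 0.6416 -0.2268  0.084 ]
 [ 0.8113 -0.2363  0.084 ]
 [ 0.8191 -0.129   0.084 ]]
plate yaw front -1.1206145582779783 0.11007294875666736
[[ 0.6427 -0.171   0.084 ]
 [ 0.7306 -0.2293  0.084 ]
 [ 0.7349 -0.1282  0.084 ]
 [ 0.7252 -0.1225  0.084 ]
 [ 0.7281 -0.2327  0.084 ]]
side ring [ 0.6609 -0.1734  0.084 ] [ 0.6596 -0.17    0.0864]
side saddle [ 0.5739 -0.2273  0.053 ] [ 0.5737 -0.2265  0.0536]
side blocktop [ 0.4902 -0.2394  0.078 ] [ 0.4901 -0.2388  0.0784]
```

```bash
cat >> h.py <<'E'
from scipy.spatial.transform import Rotation as Ro
def plan(xyz,yawdeg):
    s=sense(); R0=Ro.from_euler('xyz',s['orientation']); Rt=Ro.from_euler('xyz',[180,0,yawdeg],degrees=True)
    print('t',s['time'],'pos',s['ee_pos'].round(4),'yaw',np.degrees(s['orientation'][2]).round(2),'F',s['wrist_force'].round(2),'open',round(s['opening'],4))
    print('rotvec tool deg',(R0.inv()*Rt).as_rotvec(degrees=True).round(2))
    d=np.array(xyz)-s['ee_pos']
    print('cm in current axes',(R0.inv().apply(d)*100).round(2),'in target axes',(Rt.inv().apply(d)*100).round(2))
E
python3 -c "
from h import *
plan([.538,.009,.12],9.7)"
```

```text
t 0.3 pos [ 0.2003 -0.512   0.2172] yaw 21.36 F [ 0.05 -0.13 -0.22] open 0.0855
rotvec tool deg [-0.04 -0.   11.66]
cm in current axes [ 50.43 -36.22   9.75] in target axes [ 42.06 -45.67   9.72]
```

```bash
python3 -m inch '[{"translation":[0,0,0],"delta_rot":[0,0,5.83],"hand":1},{"translation":[0,0,0],"delta_rot":[0,0,5.83],"hand":1},{"translation":[3,-3.26,0],"delta_rot":[0,0,0],"hand":1},{"translation":[3,-3.26,0],"delta_rot":[0,0,0],"hand":1},{"translation":[3,-3.26,0],"delta_rot":[0,0,0],"hand":1},{"translation":[3,-3.26,0],"delta_rot":[0,0,0],"hand":1},{"translation":[3,-3.26,0],"delta_rot":[0,0,0],"hand":1},{"translation":[3,-3.26,0],"delta_rot":[0,0,0],"hand":1},{"translation":[3,-3.26,0],"delta_rot":[0,0,0],"hand":1},{"translation":[3,-3.26,0],"delta_rot":[0,0,0],"hand":1},{"translation":[3,-3.26,0],"delta_rot":[0,0,0],"hand":1},{"translation":[3,-3.26,0],"delta_rot":[0,0,0],"hand":1},{"translation":[3,-3.26,0],"delta_rot":[0,0,0],"hand":1},{"translation":[3,-3.26,0],"delta_rot":[0,0,0],"hand":1},{"translation":[3,-3.26,0],"delta_rot":[0,0,0],"hand":1},{"translation":[3,-3.26,0],"delta_rot":[0,0,0],"hand":1},{"translation":[0,0,4],"delta_rot":[0,0,0],"hand":1},{"translation":[0,0,4],"delta_rot":[0,0,0],"hand":1},{"translation":[0,0,1.7],"delta_rot":[0,0,0],"hand":1},{"translation":[0,0,0],"delta_rot":[0,0,0],"hand":1}]'; python3 -c "
from h import *
plan([.538,.009,.07],9.7)"
```

```text
time: 2.8
ee_pos: [0.5362, 0.0087, 0.119]
orientation: [-3.14, 0.003, 0.169]
wrist_force: [0.3, 0.2, -0.1]
opening: -0.0002
t 2.8 pos [0.5362 0.0087 0.119 ] yaw 9.71 F [ 0.32  0.17 -0.07] open -0.0002
rotvec tool deg [-0.07  0.19  0.01]
cm in current axes [0.2  0.01 4.9 ] in target axes [ 0.18 -0.    4.9 ]
```

```bash
python3 -m inch '[{"translation":[0.2,0,3],"delta_rot":[0,0,0],"hand":1},{"translation":[0,0,2.3],"delta_rot":[0,0,0],"hand":1},{"translation":[0,0,0],"delta_rot":[0,0,0],"hand":1},{"translation":[0,0,0],"delta_rot":[0,0,0],"hand":1}]'; python3 - <<'E'
from h import *
f=grab('top');c=cv2.cvtColor(f['color'],cv2.COLOR_RGB2BGR)
s=grab('side');c2=cv2.cvtColor(s['color'],cv2.COLOR_RGB2BGR)
cv2.imwrite('pics/b1.png',np.hstack([cv2.resize(c[140:250,180:280],(400,440)),cv2.resize(c2[180:280,200:290],(396,440))]))
E
```

```text
time: 3.3
ee_pos: [0.5405, 0.0085, 0.069]
orientation: [3.141, -0.002, 0.169]
wrist_force: [-0.5, 0.7, 0.4]
opening: -0.0002
```

View pics/b1.png

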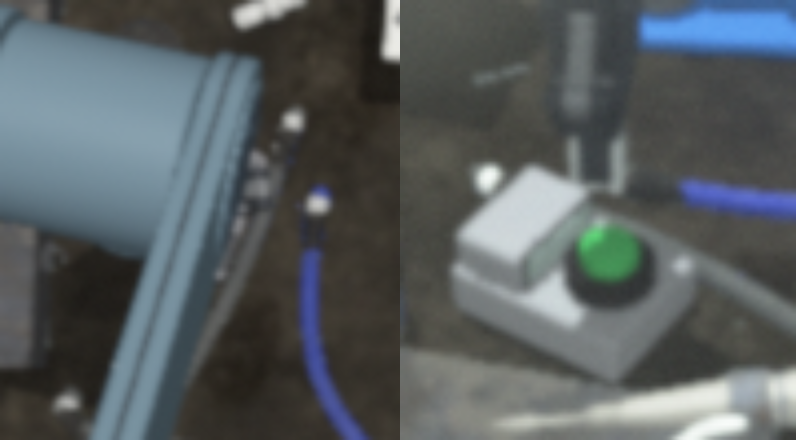

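```bash
python3 - <<'E'
from h import *
s=grab('side')
def q(X): u,v=proj(s,X); return round(u,1),round(v,1),(round(396+(u-200)*4.4),round((v-180)*4.4))
print('tip',q([.5405,.0085,.055]),'btn35',q([.538,.009,.035]),'btn47',q([.538,.009,.047]))
hsv=cv2.cvtColor(s['color'],cv2.COLOR_RGB2HSV);m=cv2.inRange(hsv,(50,100,60),(85,255,255));m[:,:200]=0
v,u=np.nonzero(m);
for z in(.03,.035,.04,.045): 
  pts=np.array([onz(s,a,b,z) for a,b in zip(u,v)]); print(z,pts.mean(0).round(4),np.ptp(pts,axis=0).round(4))
P=np.array([dep(s,a,b) for a,b in zip(u,v)]);print(np.median(P,0),np.percentile(P,[5,50,95],axis=0))
E
```

```text
tip (np.float64(244.2), np.float64(231.0), (590, 224)) btn35 (np.float64(245.6), np.float64(239.1), (596, 260)) btn47 (np.float64(245.4), np.float64(234.5), (596, 240))
0.03 [ 0.5386 -0.0018  0.03  ] [0.0276 0.0322 0.    ]
0.035 [0.537  0.0033 0.035 ] [0.0274 0.0319 0.    ]
0.04 [0.5354 0.0085 0.04  ] [0.0272 0.0317 0.    ]
0.045 [0.5338 0.0137 0.045 ] [0.027  0.0314 0.    ]
[0.53341056 0.01474842 0.04619281] [[0.52358677 0.00335644 0.03729964]
 [0.53341056 0.01474842 0.04619281]
 [0.54455005 0.02195188 0.04891569]]
```

```bash
python3 - <<'E'
from h import *
s=grab('side')
for v in range(200,228,3): print(v,[dep(s,u,v).round(3).tolist() for u in(241,244,246,249)])
E
```

```text
200 [[0.527, 0.065, 0.176], [0.523, 0.062, 0.175], [0.519, 0.062, 0.176], [0.526, 0.021, 0.143]]
203 [[0.526, 0.067, 0.172], [0.521, 0.068, 0.173], [0.518, 0.065, 0.172], [0.526, 0.022, 0.137]]
206 [[0.527, 0.065, 0.164], [0.522, 0.065, 0.165], [0.518, 0.067, 0.167], [0.522, 0.035, 0.141]]
209 [[0.531, 0.052, 0.146], [0.526, 0.051, 0.146], [0.522, 0.053, 0.148], [0.522, 0.035, 0.134]]
212 [[0.541, 0.021, 0.112], [0.537, 0.019, 0.111], [0.532, 0.023, 0.115], [0.528, 0.014, 0.109]]
215 [[0.541, 0.024, 0.107], [0.536, 0.021, 0.106], [0.532, 0.021, 0.107], [0.529, 0.013, 0.101]]
218 [[0.542, 0.021, 0.098], [0.538, 0.015, 0.094], [0.532, 0.021, 0.1], [0.529, 0.012, 0.092]]
221 [[0.541, 0.023, 0.092], [0.536, 0.023, 0.093], [0.533, 0.02, 0.091], [0.529, 0.012, 0.086]]
224 [[0.556, -0.023, 0.042], [0.565, -0.071, -0.0], [0.561, -0.072, -0.0], [0.555, -0.073, 0.001]]
227 [[0.554, -0.015, 0.042], [0.557, -0.045, 0.015], [0.559, -0.066, -0.003], [0.553, -0.065, -0.001]]
```

```bash
python3 - <<'E'
from h import *
s=grab('side');c2=cv2.cvtColor(s['color'],cv2.COLOR_RGB2BGR)
cv2.imwrite('pics/b2.png',cv2.resize(c2[120:270,170:320],(800,600) if 0 else (600,600),interpolation=cv2.INTER_CUBIC))
print(sense())
E
```

```text
{'time': 3.55, 'joints': array([-1.90579325e-01,  3.86783831e-01,  1.75290891e+00,  9.01159278e-06,
        1.00016638e+00,  1.21089651e+00]), 'qd': array([ 0.00071949,  0.00455182,  0.00712712, -0.00043447, -0.00262667,
       -0.00057818]), 'joint_torque': array([-1.29779181e-02, -4.65075445e+01, -2.36879504e+01, -4.36911860e-04,
       -8.24843009e-03,  2.03495546e-05]), 'ee_pos': array([0.54002755, 0.00866344, 0.06847114]), 'orientation': array([ 3.14098924e+00, -1.62514354e-03,  1.69316117e-01]), 'wrist_force': array([-0.18300791,  0.45430297, -0.39194561]), 'moment': array([0.00061449, 0.0300635 , 0.02017285]), 'opening': 0.00038283238137503837}
```

View pics/b2.png

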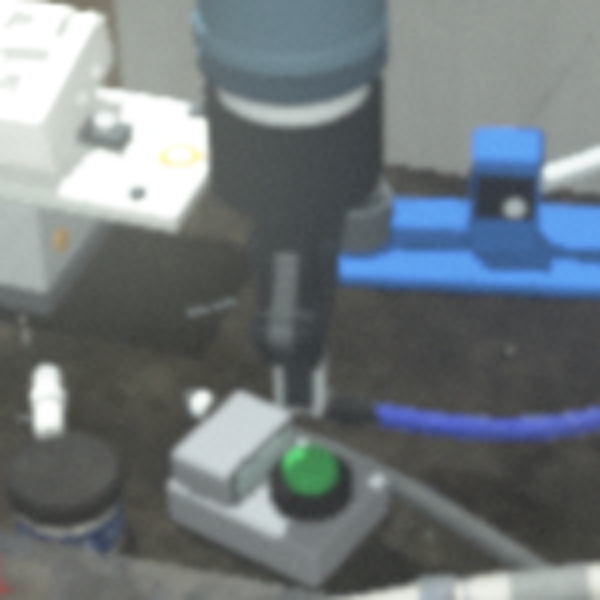

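```bash
python3 -m inch '[{"translation":[0,0,0.4],"delta_rot":[0,0,0],"hand":1},{"translation":[0,0,0.4],"delta_rot":[0,0,0],"hand":1},{"translation":[0,0,0],"delta_rot":[0,0,0],"hand":1}]'; python3 -m inch '[{"translation":[0,0,0.3],"delta_rot":[0,0,0],"hand":1},{"translation":[0,0,0.2],"delta_rot":[0,0,0],"hand":1},{"translation":[0,0,0],"delta_rot":[0,0,0],"hand":1}]';  python3 - <<'E'
from h import *
s=grab('side');c2=cv2.cvtColor(s['color'],cv2.COLOR_RGB2BGR)
cv2.imwrite('pics/b3.png',cv2.resize(c2[120:270,170:320],(600,600),interpolation=cv2.INTER_CUBIC))
E
```

```text
time: 3.92
ee_pos: [0.539, 0.0088, 0.0589]
orientation: [-3.141, 0.001, 0.169]
wrist_force: [0.2, -0.4, 0.0]
opening: 0.0001
time: 4.3
ee_pos: [0.5393, 0.0088, 0.0543]
orientation: [-3.141, 0.0, 0.169]
wrist_force: [0.2, 0.3, 0.1]
opening: 0.0002
```

View pics/b3.png

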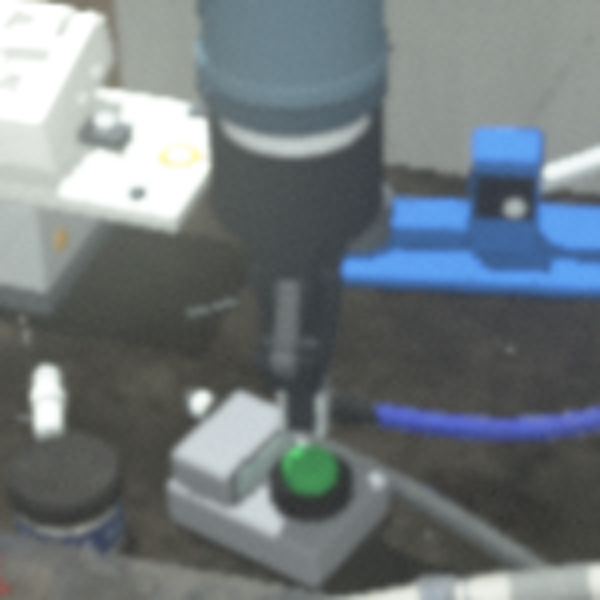

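```bash
python3 -m inch '[{"translation":[0,0,0.2],"delta_rot":[0,0,0],"hand":1},{"translation":[0,0,0.2],"delta_rot":[0,0,0],"hand":1},{"translation":[0,0,0],"delta_rot":[0,0,0],"hand":1}]'; python3 -m inch '[{"translation":[0,0,0.2],"delta_rot":[0,0,0],"hand":1},{"translation":[0,0,0],"delta_rot":[0,0,0],"hand":1}]'; python3 -m inch '[{"translation":[0,0,0.2],"delta_rot":[0,0,0],"hand":1},{"translation":[0,0,0],"delta_rot":[0,0,0],"hand":1}]';  python3 - <<'E'
from h import *
s=grab('side');c2=cv2.cvtColor(s['color'],cv2.COLOR_RGB2BGR)
cv2.imwrite('pics/b4.png',cv2.resize(c2[120:270,170:320],(600,600),interpolation=cv2.INTER_CUBIC))
E
```

```text
time: 4.72
ee_pos: [0.5393, 0.0088, 0.0503]
orientation: [-3.141, 0.0, 0.169]
wrist_force: [-0.0, -0.8, -0.2]
opening: 0.0001
time: 4.97
ee_pos: [0.5393, 0.0088, 0.0484]
orientation: [-3.141, 0.0, 0.169]
wrist_force: [-0.2, 0.2, 0.5]
opening: -0.0002
time: 5.22
ee_pos: [0.5393, 0.0088, 0.0463]
orientation: [-3.141, 0.0, 0.169]
wrist_force: [-0.0, 0.8, -0.3]
opening: -0.0004
```

View pics/b4.png

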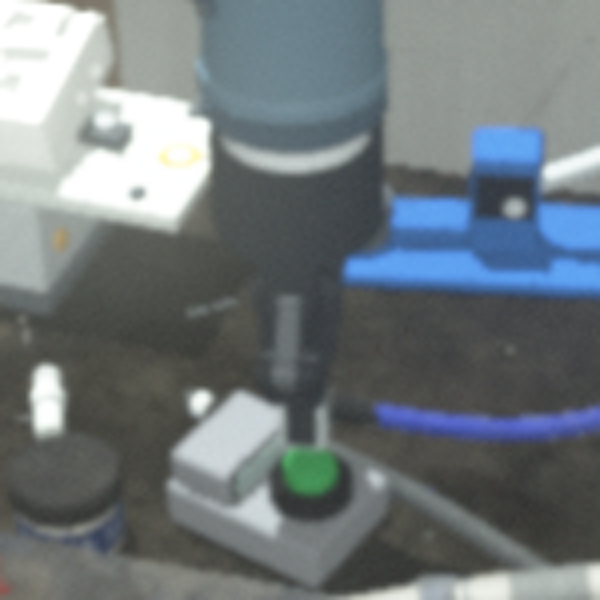

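```bash
python3 -m inch '[{"translation":[0,0,0.2],"delta_rot":[0,0,0],"hand":1},{"translation":[0,0,0],"delta_rot":[0,0,0],"hand":1}]'; python3 -m inch '[{"translation":[0,0,0.2],"delta_rot":[0,0,0],"hand":1},{"translation":[0,0,0],"delta_rot":[0,0,0],"hand":1}]'; python3 -m inch '[{"translation":[0,0,0.2],"delta_rot":[0,0,0],"hand":1},{"translation":[0,0,0],"delta_rot":[0,0,0],"hand":1}]';  python3 - <<'E'
from h import *
s=grab('side');c2=cv2.cvtColor(s['color'],cv2.COLOR_RGB2BGR)
cv2.imwrite('pics/b5.png',cv2.resize(c2[120:270,170:320],(600,600),interpolation=cv2.INTER_CUBIC))
E
```

```text
time: 5.52
ee_pos: [0.5393, 0.0088, 0.0443]
orientation: [-3.141, 0.0, 0.169]
wrist_force: [-0.0, -0.6, -0.5]
opening: 0.0003
time: 5.78
ee_pos: [0.5392, 0.0088, 0.0423]
orientation: [-3.141, 0.0, 0.169]
wrist_force: [0.1, -0.2, -0.4]
opening: 0.0001
time: 6.02
ee_pos: [0.5393, 0.0088, 0.0403]
orientation: [-3.141, 0.0, 0.169]
wrist_force: [-0.2, -0.3, -0.0]
opening: 0.0001
```

View pics/b5.png

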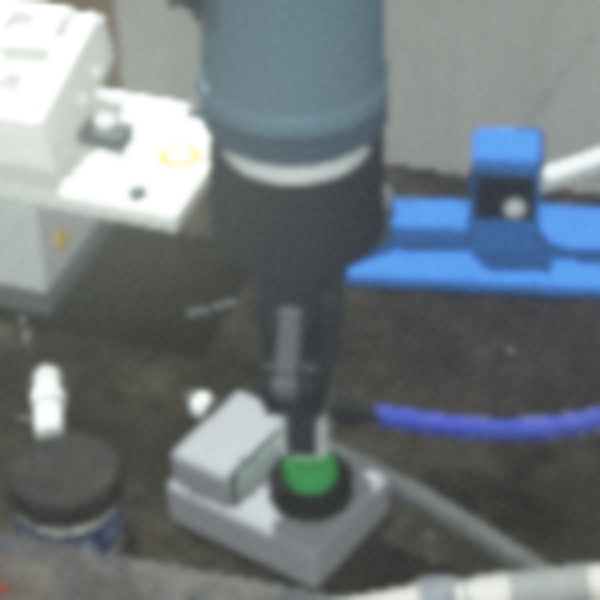

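```bash
python3 -m inch '[{"translation":[0,0,0.2],"delta_rot":[0,0,0],"hand":1},{"translation":[0,0,0],"delta_rot":[0,0,0],"hand":1}]'; python3 -m inch '[{"translation":[0,0,0.2],"delta_rot":[0,0,0],"hand":1},{"translation":[0,0,0],"delta_rot":[0,0,0],"hand":1}]'; python3 -m inch '[{"translation":[0,0,0.2],"delta_rot":[0,0,0],"hand":1},{"translation":[0,0,0],"delta_rot":[0,0,0],"hand":1}]'
```

```text
time: 6.32
ee_pos: [0.5393, 0.0088, 0.0383]
orientation: [-3.141, 0.0, 0.169]
wrist_force: [0.3, 1.1, -0.2]
opening: -0.0001
time: 6.58
ee_pos: [0.5393, 0.0088, 0.0363]
orientation: [-3.141, 0.0, 0.169]
wrist_force: [0.1, 0.1, -1.5]
opening: -0.0001
time: 6.82
ee_pos: [0.5394, 0.0088, 0.0344]
orientation: [-3.142, 0.0, 0.169]
wrist_force: [0.4, 0.1, 0.5]
opening: 0.0
```

```bash
python3 -m inch '[{"translation":[0,0,0.2],"delta_rot":[0,0,0],"hand":1},{"translation":[0,0,0],"delta_rot":[0,0,0],"hand":1}]'; python3 -m inch '[{"translation":[0,0,0.2],"delta_rot":[0,0,0],"hand":1},{"translation":[0,0,0],"delta_rot":[0,0,0],"hand":1}]';  python3 - <<'E'
from h import *
s=grab('side');c2=cv2.cvtColor(s['color'],cv2.COLOR_RGB2BGR)
cv2.imwrite('pics/b6.png',cv2.resize(c2[150:270,190:310],(600,600),interpolation=cv2.INTER_CUBIC))
E
```

```text
time: 7.08
ee_pos: [0.5395, 0.0088, 0.0326]
orientation: [3.142, -0.0, 0.169]
wrist_force: [-0.2, 0.1, 1.6]
opening: -0.0001
time: 7.32
ee_pos: [0.5395, 0.0087, 0.0306]
orientation: [3.142, -0.0, 0.169]
wrist_force: [-1.0, 0.1, 3.0]
opening: 0.0002
```

View pics/b6.png

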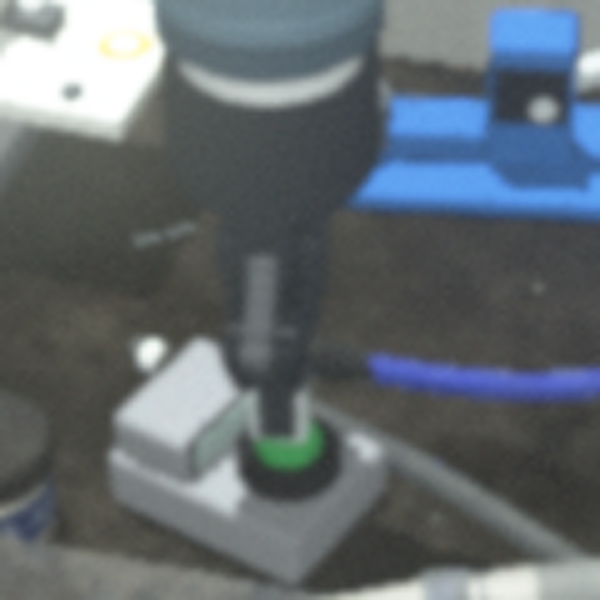

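```bash
python3 -m inch '[{"translation":[0,0,0.2],"delta_rot":[0,0,0],"hand":1},{"translation":[0,0,0],"delta_rot":[0,0,0],"hand":1}]'; python3 -m inch '[{"translation":[0,0,0.2],"delta_rot":[0,0,0],"hand":1},{"translation":[0,0,0],"delta_rot":[0,0,0],"hand":1},{"translation":[0,0,0],"delta_rot":[0,0,0],"hand":1}]'
```

```text
time: 7.62
ee_pos: [0.5395, 0.0088, 0.0285]
orientation: [3.142, -0.0, 0.169]
wrist_force: [-0.9, 0.3, 4.9]
opening: 0.0
time: 8.0
ee_pos: [0.5396, 0.0087, 0.028]
orientation: [3.141, -0.001, 0.169]
wrist_force: [-4.8, 0.9, 16.3]
opening: 0.0001
```

```bash
python3 -m inch '[{"translation":[0,0,-2],"delta_rot":[0,0,0],"hand":1},{"translation":[0,0,-5],"delta_rot":[0,0,0],"hand":1},{"translation":[0,0,-5],"delta_rot":[0,0,0],"hand":0},{"translation":[0,0,-2],"delta_rot":[0,0,0],"hand":-1},{"translation":[0,0,0],"delta_rot":[0,0,0],"hand":-1}]'; python3 -c "
from h import *
plan([.4941,-.2405,.16],9.7)
s=grab('side'); save(s,'pics/s7.png')"
```

```text
time: 8.62
ee_pos: [0.5404, 0.0086, 0.1678]
orientation: [3.14, -0.003, 0.169]
wrist_force: [-0.6, -0.6, -0.7]
opening: 0.0545
t 8.625 pos [0.5404 0.0086 0.1678] yaw 9.7 F [-0.56 -0.63 -0.7 ] open 0.0545
rotvec tool deg [ 0.07 -0.19  0.  ]
cm in current axes [-8.77 23.77  0.78] in target axes [-8.76 23.77  0.78]
```

View pics/s7.png

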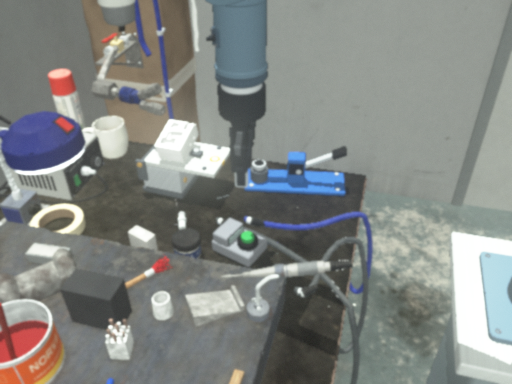

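```bash
python3 -m inch '[{"translation":[-1.75,4.75,0],"delta_rot":[0,0,0],"hand":-1},{"translation":[-1.75,4.75,0],"delta_rot":[0,0,0],"hand":-1},{"translation":[-1.75,4.75,0],"delta_rot":[0,0,0],"hand":-1},{"translation":[-1.75,4.75,0],"delta_rot":[0,0,0],"hand":-1},{"translation":[-1.75,4.75,0],"delta_rot":[0,0,0],"hand":-1},{"translation":[0,0,2],"delta_rot":[0,0,0],"hand":-1},{"translation":[0,0,0],"delta_rot":[0,0,0],"hand":-1},{"translation":[0,0,0],"delta_rot":[0,0,0],"hand":-1}]'; python3 - <<'E'
from h import *
plan([.4941,-.2405,.06],9.7)
s=grab('side');c2=cv2.cvtColor(s['color'],cv2.COLOR_RGB2BGR)
cv2.imwrite('pics/j1.png',cv2.resize(c2[70:220,220:370],(600,600),interpolation=cv2.INTER_CUBIC))
f=grab('top');save(f,'pics/t8.png')
p=sense()['ee_pos']; R=Ro.from_euler('xyz',sense()['orientation'])
for dz in(.014,0,-.014):
  for dy in(-.0425,.0425):
    X=p+R.apply([0,dy,dz]); u,v=proj(s,X); print(dz,dy,(u-220)*4,(v-70)*4)
E
```

```text
time: 9.68
ee_pos: [0.4929, -0.2393, 0.1457]
orientation: [-3.14, 0.001, 0.17]
wrist_force: [0.2, 0.0, 1.0]
opening: 0.0855
t 9.675 pos [ 0.4929 -0.2393  0.1457] yaw 9.73 F [0.21 0.02 0.96] open 0.0855
rotvec tool deg [-0.09  0.07  0.03]
cm in current axes [0.11 0.16 8.57] in target axes [0.1  0.14 8.57]
0.014 -0.0425 302.4526294758066 296.36664677750196
0.014 0.0425 307.1204241150342 215.7095113254232
0 -0.0425 303.59227066921335 273.42215403049033
0 0.0425 308.22655207184016 193.53728310285692
-0.014 -0.0425 304.7510852315954 250.08938144356136
-0.014 0.0425 309.350128868547 171.01318785824026
```

View pics/j1.png

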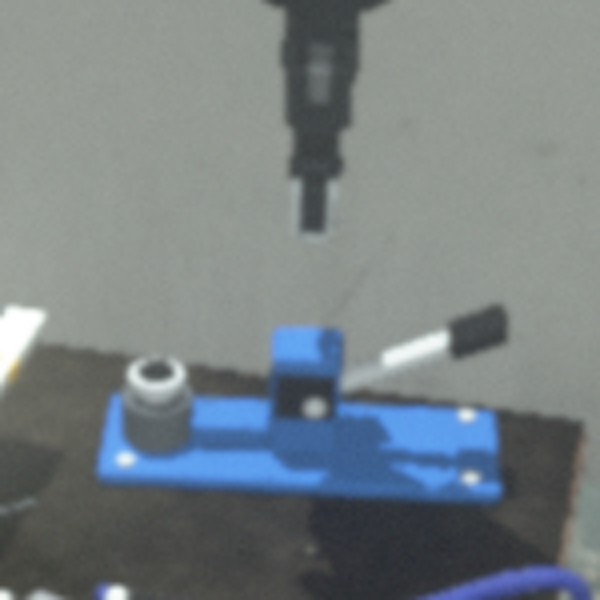

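View pics/t8.png

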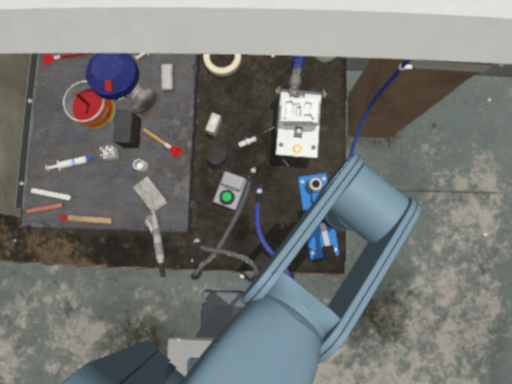

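```bash
python3 -m inch '[{"translation":[0.1,0.15,3],"delta_rot":[0,0,0],"hand":-1},{"translation":[0,0,2.5],"delta_rot":[0,0,0],"hand":-1},{"translation":[0,0,2],"delta_rot":[0,0,0],"hand":-1},{"translation":[0,0,0],"delta_rot":[0,0,0],"hand":-1}]'; python3 - <<'E'
from h import *
plan([.4941,-.2405,.036],9.7)
s=grab('side');c2=cv2.cvtColor(s['color'],cv2.COLOR_RGB2BGR)
cv2.imwrite('pics/j2.png',cv2.resize(c2[70:220,220:370],(600,600),interpolation=cv2.INTER_CUBIC))
E
```

```text
time: 10.28
ee_pos: [0.4939, -0.2402, 0.0707]
orientation: [-3.14, 0.002, 0.17]
wrist_force: [-0.1, -0.6, -0.6]
opening: 0.0852
t 10.275 pos [ 0.4939 -0.2402  0.0707] yaw 9.76 F [-0.13 -0.65 -0.65] open 0.0852
rotvec tool deg [-0.11  0.1   0.06]
cm in current axes [0.02 0.04 3.47] in target axes [0.02 0.03 3.47]
```

View pics/j2.png

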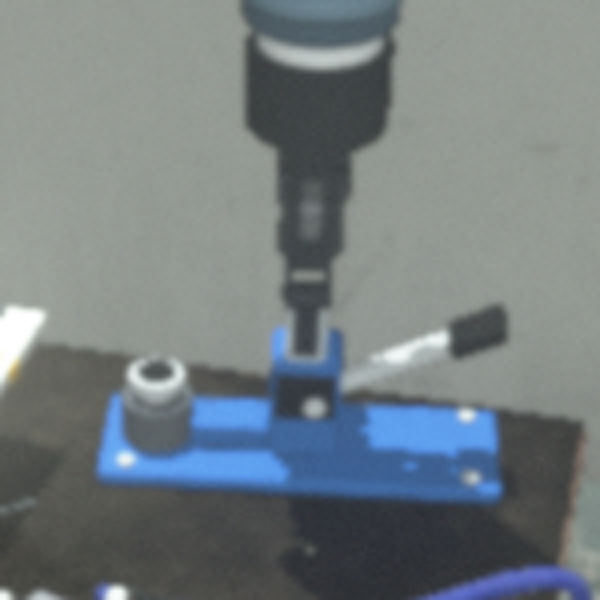

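```bash
python3 -m inch '[{"translation":[0,0.03,1.5],"delta_rot":[0,0,0],"hand":-1},{"translation":[0,0,1.2],"delta_rot":[0,0,0],"hand":-1},{"translation":[0,0,0.9],"delta_rot":[0,0,0],"hand":-1},{"translation":[0,0,0],"delta_rot":[0,0,0],"hand":-1}]'; python3 - <<'E'
from h import *
plan([.4941,-.2405,.036],9.7)
s=grab('side');c2=cv2.cvtColor(s['color'],cv2.COLOR_RGB2BGR)
cv2.imwrite('pics/j3.png',cv2.resize(c2[70:220,220:370],(600,600),interpolation=cv2.INTER_CUBIC))
E
```

```text
time: 10.82
ee_pos: [0.4939, -0.2413, 0.0345]
orientation: [-3.14, 0.001, 0.169]
wrist_force: [0.2, 0.5, 0.2]
opening: 0.0854
t 10.825 pos [ 0.4939 -0.2413  0.0345] yaw 9.7 F [0.24 0.45 0.19] open 0.0854
rotvec tool deg [-0.09  0.08 -0.  ]
cm in current axes [ 0.04 -0.07 -0.15] in target axes [ 0.04 -0.07 -0.15]
```

View pics/j3.png

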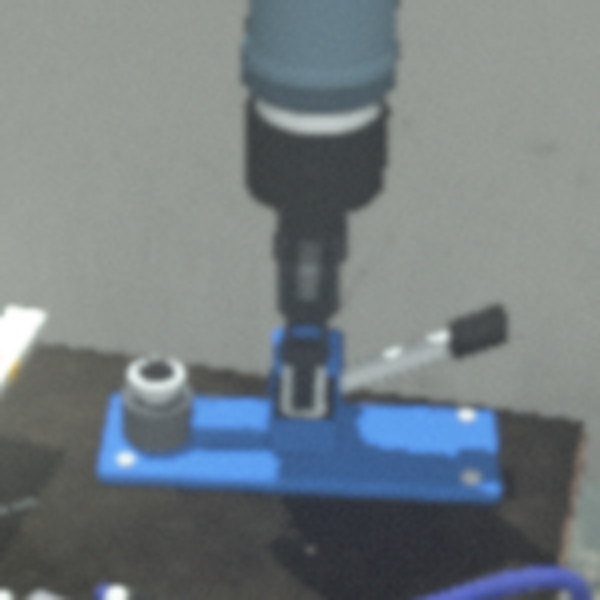

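```bash
python3 -m inch '[{"translation":[0,0,0],"delta_rot":[0,0,0],"hand":1},{"translation":[0,0,0],"delta_rot":[0,0,0],"hand":1},{"translation":[0,0,0],"delta_rot":[0,0,0],"hand":1},{"translation":[0,0,0],"delta_rot":[0,0,0],"hand":1},{"translation":[0,0,0],"delta_rot":[0,0,0],"hand":1}]'; python3 - <<'E'
from h import *
plan([.4941,-.2405,.036],9.7)
s=grab('side');c2=cv2.cvtColor(s['color'],cv2.COLOR_RGB2BGR)
cv2.imwrite('pics/j4.png',cv2.resize(c2[70:220,220:370],(600,600),interpolation=cv2.INTER_CUBIC))
E
```

```text
time: 11.5
ee_pos: [0.4946, -0.2415, 0.036]
orientation: [3.142, -0.0, 0.169]
wrist_force: [-1.4, 3.3, 6.0]
opening: 0.0331
t 11.5 pos [ 0.4946 -0.2415  0.036 ] yaw 9.7 F [-1.4   3.31  5.96] open 0.0331
rotvec tool deg [ 0.   -0.02 -0.  ]
cm in current axes [-0.03 -0.11 -0.  ] in target axes [-0.03 -0.11 -0.  ]
```

View pics/j4.png

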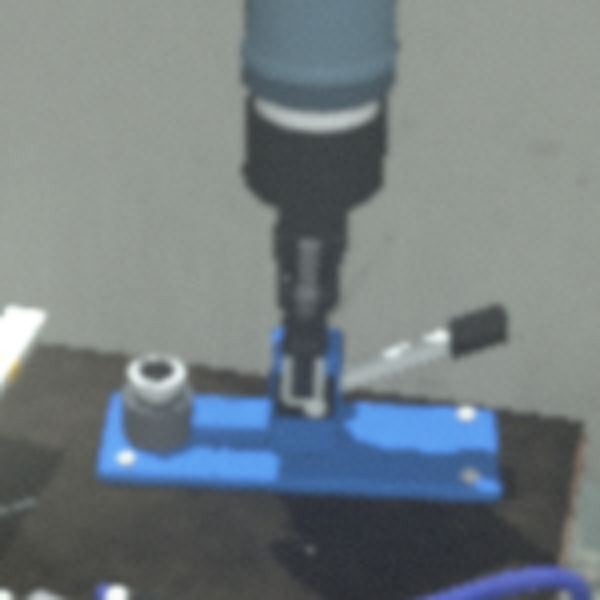

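```bash
python3 -m inch '[{"translation":[0,0,-0.3],"delta_rot":[0,0,0],"hand":1},{"translation":[0,0,-0.4],"delta_rot":[0,0,0],"hand":1},{"translation":[0,0,0],"delta_rot":[0,0,0],"hand":1},{"translation":[0,0,0],"delta_rot":[0,0,0],"hand":1}]'; python3 - <<'E'
from h import *
plan([.4941,-.2405,.036],9.7); print(sense()['moment'])
s=grab('side');c2=cv2.cvtColor(s['color'],cv2.COLOR_RGB2BGR)
cv2.imwrite('pics/j5.png',cv2.resize(c2[70:220,220:370],(600,600),interpolation=cv2.INTER_CUBIC))
E
```

```text
time: 12.05
ee_pos: [0.4942, -0.2416, 0.0422]
orientation: [-3.141, 0.001, 0.169]
wrist_force: [-0.2, 0.7, -8.0]
opening: 0.033
t 12.05 pos [ 0.4942 -0.2416  0.0422] yaw 9.7 F [-0.22  0.75 -8.03] open 0.033
rotvec tool deg [-0.03  0.03 -0.  ]
cm in current axes [ 0.01 -0.11  0.62] in target axes [ 0.01 -0.11  0.62]
[0.02455336 0.00527111 0.04352086]
```

View pics/j5.png

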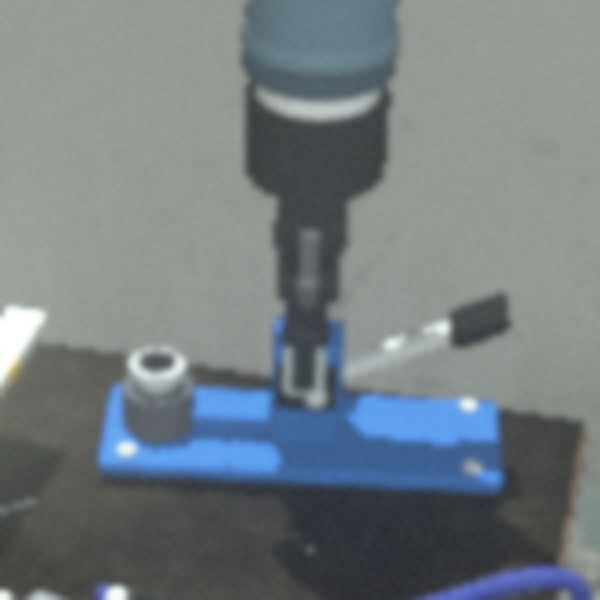

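```bash
python3 -m inch '[{"translation":[0,0,0],"delta_rot":[0,0,4.25],"hand":1},{"translation":[0,0,0],"delta_rot":[0,0,4.25],"hand":1},{"translation":[0,0,0],"delta_rot":[0,0,4.2],"hand":1},{"translation":[0,-2,0],"delta_rot":[0,0,0],"hand":1},{"translation":[0,-2,0],"delta_rot":[0,0,0],"hand":1},{"translation":[0,-2,0],"delta_rot":[0,0,0],"hand":1},{"translation":[0,-1.3,0],"delta_rot":[0,0,0],"hand":1},{"translation":[1,0,0],"delta_rot":[0,0,0],"hand":1},{"translation":[1,0,0],"delta_rot":[0,0,0],"hand":1},{"translation":[0,0,0],"delta_rot":[0,0,0],"hand":1}]'; python3 - <<'E'
from h import *
plan([.5790,-.1679,.042],-3)
s=grab('side');f=grab('top')
a,b=[cv2.cvtColor(g['color'],cv2.COLOR_RGB2BGR) for g in(f,s)]
cv2.imwrite('pics/k1.png',np.hstack([cv2.resize(a[80:270,230:370],(400,543),interpolation=cv2.INTER_CUBIC),cv2.resize(b[90:226,170:270],(399,543),interpolation=cv2.INTER_CUBIC)]))
E
```

```text
time: 13.35
ee_pos: [0.5199, -0.1709, 0.0427]
orientation: [3.141, -0.002, -0.052]
wrist_force: [-1.1, -0.2, -8.1]
opening: 0.0329
t 13.35 pos [ 0.5199 -0.1709  0.0427] yaw -3.01 F [-1.13 -0.2  -8.13] open 0.0329
rotvec tool deg [ 0.06 -0.11 -0.01]
cm in current axes [ 5.88 -0.61  0.08] in target axes [ 5.88 -0.61  0.07]
```

View pics/k1.png

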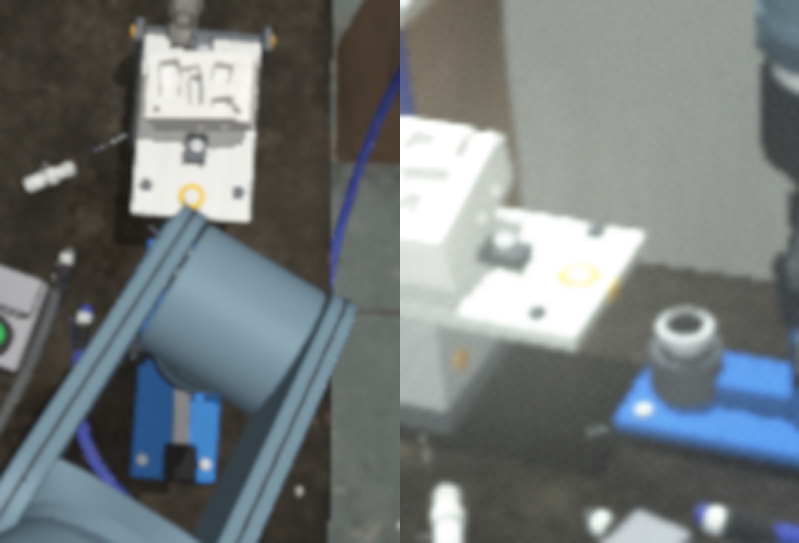

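```bash
python3 -m inch '[{"translation":[1.2,-0.3,0],"delta_rot":[0,0,0],"hand":1},{"translation":[1.2,-0.3,0],"delta_rot":[0,0,0],"hand":1},{"translation":[1.2,0,0],"delta_rot":[0,0,0],"hand":1},{"translation":[1.2,0,0],"delta_rot":[0,0,0],"hand":1},{"translation":[1.1,0,0],"delta_rot":[0,0,0],"hand":1},{"translation":[0,0,0],"delta_rot":[0,0,0],"hand":1},{"translation":[0,0,0],"delta_rot":[0,0,0],"hand":1}]'; python3 - <<'E'
from h import *
s=grab('side');f=grab('top')
print('before-saddle side est',onz(s,241.1,170.4,.059).round(4))
plan([.5790,-.1679,.036],-3)
a,b=[cv2.cvtColor(g['color'],cv2.COLOR_RGB2BGR) for g in(f,s)]
cv2.imwrite('pics/k2.png',np.hstack([cv2.resize(a[80:270,230:370],(400,543),interpolation=cv2.INTER_CUBIC),cv2.resize(b[90:226,170:270],(399,543),interpolation=cv2.INTER_CUBIC)]))
E
```

```text
time: 14.32
ee_pos: [0.5769, -0.1667, 0.0422]
orientation: [-3.141, 0.001, -0.052]
wrist_force: [-0.7, -0.2, -8.1]
opening: 0.0329
before-saddle side est [ 0.6016 -0.1771  0.059 ]
t 14.425 pos [ 0.5769 -0.1668  0.0424] yaw -3.01 F [-0.11 -1.11 -7.33] open 0.0333
rotvec tool deg [-0.01  0.05 -0.01]
cm in current axes [0.22 0.1  0.64] in target axes [0.22 0.1  0.64]
```

View pics/k2.png

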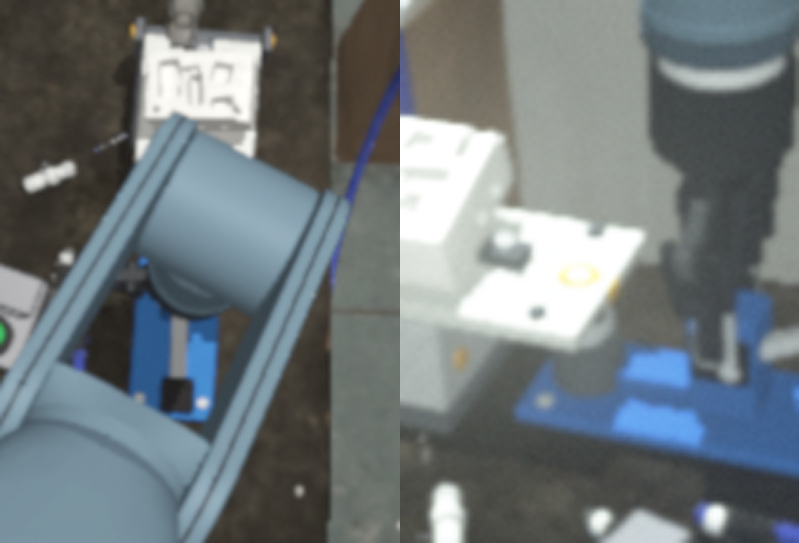

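```bash
python3 -m inch '[{"translation":[0.2,0.1,0],"delta_rot":[0,0,0],"hand":1},{"translation":[0,0,0.3],"delta_rot":[0,0,0],"hand":1},{"translation":[0,0,0.3],"delta_rot":[0,0,0],"hand":1},{"translation":[0,0,0],"delta_rot":[0,0,0],"hand":1},{"translation":[0,0,0],"delta_rot":[0,0,0],"hand":1}]'; python3 - <<'E'
from h import *
plan([.5790,-.1679,.036],-3)
E
```

```text
time: 15.05
ee_pos: [0.5793, -0.168, 0.0364]
orientation: [-3.141, 0.0, -0.052]
wrist_force: [0.7, 0.0, -8.2]
opening: 0.033
t 15.05 pos [ 0.5793 -0.168   0.0364] yaw -3.0 F [ 0.66  0.03 -8.18] open 0.033
rotvec tool deg [-0.01  0.02  0.  ]
cm in current axes [-0.03 -0.01  0.04] in target axes [-0.03 -0.01  0.04]
```

Still carrying the weight; a little lower.

```bash
python3 -m inch '[{"translation":[0,0,0.1],"delta_rot":[0,0,0],"hand":1},{"translation":[0,0,0],"delta_rot":[0,0,0],"hand":1}]'; python3 -m inch '[{"translation":[0,0,0.08],"delta_rot":[0,0,0],"hand":1},{"translation":[0,0,0],"delta_rot":[0,0,0],"hand":1}]'
```

```text
time: 15.3
ee_pos: [0.5795, -0.168, 0.036]
orientation: [3.141, -0.0, -0.052]
wrist_force: [-1.6, 0.2, -1.4]
opening: 0.0329
time: 15.55
ee_pos: [0.5795, -0.168, 0.036]
orientation: [3.141, -0.001, -0.052]
wrist_force: [-4.7, 1.1, 5.1]
opening: 0.0332
```

```bash
python3 -m inch '[{"translation":[0,0,0],"delta_rot":[0,0,0],"hand":-1},{"translation":[0,0,0],"delta_rot":[0,0,0],"hand":-1},{"translation":[0,0,0],"delta_rot":[0,0,0],"hand":-1},{"translation":[0,0,0],"delta_rot":[0,0,0],"hand":-1},{"translation":[0,0,-2],"delta_rot":[0,0,0],"hand":-1},{"translation":[0,0,-4],"delta_rot":[0,0,0],"hand":-1},{"translation":[0,0,-4],"delta_rot":[0,0,0],"hand":-1},{"translation":[0,0,-3],"delta_rot":[0,0,0],"hand":1},{"translation":[-4,0,0],"delta_rot":[0,0,0],"hand":1},{"translation":[-5,0,0],"delta_rot":[0,0,0],"hand":1},{"translation":[-3,0,0],"delta_rot":[0,0,0],"hand":1},{"translation":[0,0,0],"delta_rot":[0,0,0],"hand":1},{"translation":[0,0,0],"delta_rot":[0,0,0],"hand":1}]'; python3 - <<'E'
from h import *
plan([.4886,-.1633,.11],-3)
s=grab('side');f=grab('top')
a,b=[cv2.cvtColor(g['color'],cv2.COLOR_RGB2BGR) for g in(f,s)]
cv2.imwrite('pics/l1.png',np.hstack([cv2.resize(a[80:270,230:370],(400,543),interpolation=cv2.INTER_CUBIC),cv2.resize(b[90:226,190:290],(399,543),interpolation=cv2.INTER_CUBIC)]))
E
```

```text
time: 17.18
ee_pos: [0.4606, -0.1622, 0.1652]
orientation: [3.141, -0.002, -0.053]
wrist_force: [-0.1, 0.9, 0.7]
opening: -0.0001
t 17.175 pos [ 0.4606 -0.1622  0.1652] yaw -3.02 F [-0.07  0.87  0.71] open -0.0001
rotvec tool deg [ 0.04 -0.09 -0.02]
cm in current axes [ 2.8  -0.04  5.52] in target axes [ 2.81 -0.04  5.52]
```

View pics/l1.png

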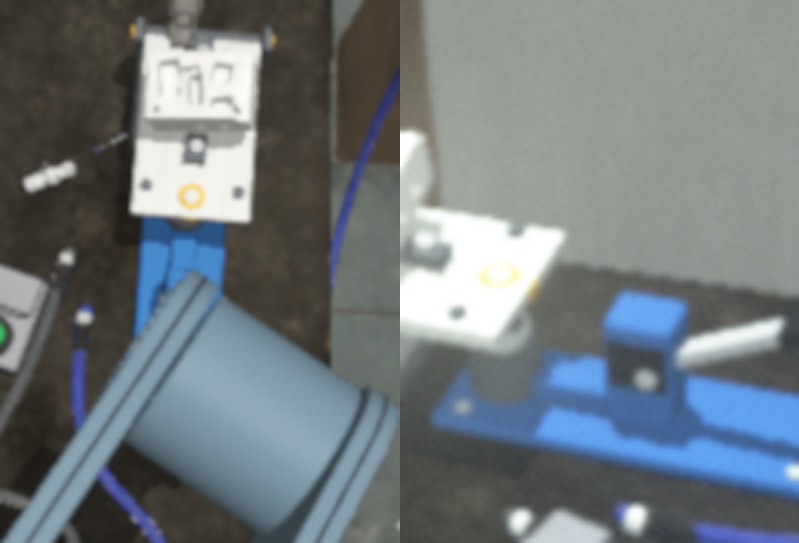

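```bash
python3 - <<'E'
from h import *
s=grab('side')
q=lambda x,y:(190+(x-400)/3.99-.37,90+y/3.99-.37)
C=[onz(s,*q(*p),.078) for p in((618,291),(689,300),(682,328),(605,318))]
print(np.array(C).round(4),np.mean(C,0).round(4))
print('ring',onz(s,*q(499,275),.084).round(4))
E
```

```text
[[ 0.5952 -0.1816  0.078 ]
 [ 0.5552 -0.1829  0.078 ]
 [ 0.5522 -0.1564  0.078 ]
 [ 0.5947 -0.155   0.078 ]] [ 0.5743 -0.169   0.078 ]
ring [ 0.6605 -0.1718  0.084 ]
```

```bash
python3 -m inch '[{"translation":[1.2,-0.05,0],"delta_rot":[0,0,0],"hand":1},{"translation":[1.35,0,2],"delta_rot":[0,0,0],"hand":1},{"translation":[0,0,3],"delta_rot":[0,0,0],"hand":1},{"translation":[0,0,1],"delta_rot":[0,0,0],"hand":1},{"translation":[0,0,0],"delta_rot":[0,0,0],"hand":1}]'; python3 - <<'E'
from h import *
plan([.486,-.163,.095],-3)
s=grab('side')
b=cv2.cvtColor(s['color'],cv2.COLOR_RGB2BGR)
cv2.imwrite('pics/l2.png',cv2.resize(b[90:240,190:340],(600,600),interpolation=cv2.INTER_CUBIC))
E
```

```text
time: 17.95
ee_pos: [0.4852, -0.1624, 0.1041]
orientation: [-3.141, 0.001, -0.052]
wrist_force: [-0.1, 0.2, 0.7]
opening: 0.0002
t 17.95 pos [ 0.4852 -0.1624  0.1041] yaw -2.99 F [-0.13  0.22  0.74] open 0.0002
rotvec tool deg [-0.05  0.08  0.01]
cm in current axes [0.09 0.06 0.91] in target axes [0.09 0.06 0.91]
```

View pics/l2.png

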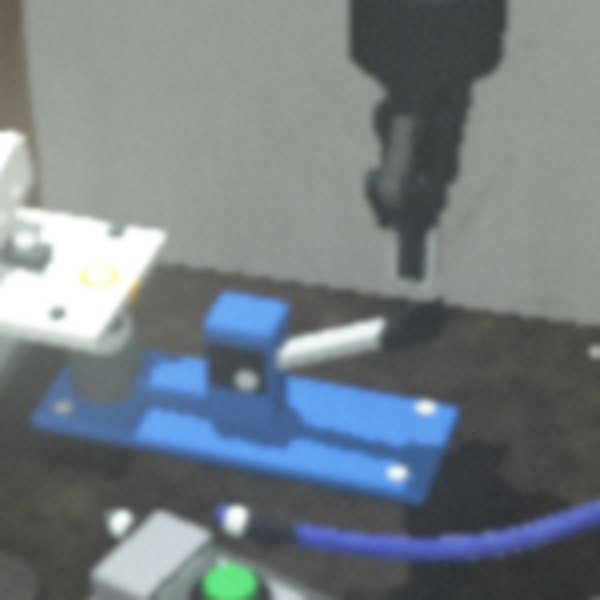

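```bash
python3 -m inch '[{"translation":[0.05,0.06,0.4],"delta_rot":[0,0,0],"hand":1},{"translation":[0,0,0.4],"delta_rot":[0,0,0],"hand":1},{"translation":[0,0,0],"delta_rot":[0,0,0],"hand":1}]'; python3 -m inch '[{"translation":[0,0,0.4],"delta_rot":[0,0,0],"hand":1},{"translation":[0,0,0.4],"delta_rot":[0,0,0],"hand":1},{"translation":[0,0,0],"delta_rot":[0,0,0],"hand":1}]';python3 -m inch '[{"translation":[0,0,0.4],"delta_rot":[0,0,0],"hand":1},{"translation":[0,0,0.4],"delta_rot":[0,0,0],"hand":1},{"translation":[0,0,0],"delta_rot":[0,0,0],"hand":1}]'
```

```text
time: 18.38
ee_pos: [0.4855, -0.1632, 0.0967]
orientation: [-3.142, 0.0, -0.052]
wrist_force: [-0.2, 0.7, 0.2]
opening: -0.0
time: 18.75
ee_pos: [0.4853, -0.163, 0.0883]
orientation: [-3.141, 0.001, -0.052]
wrist_force: [0.4, -0.2, 0.4]
opening: 0.0004
time: 19.12
ee_pos: [0.4857, -0.1634, 0.0806]
orientation: [3.141, -0.0, -0.052]
wrist_force: [0.6, 0.1, 2.2]
opening: 0.0001
```

```bash
python3 -m inch '[{"translation":[0,0,0.4],"delta_rot":[0,0,0],"hand":1},{"translation":[0,0,0.4],"delta_rot":[0,0,0],"hand":1},{"translation":[0,0,0],"delta_rot":[0,0,0],"hand":1}]'; python3 -m inch '[{"translation":[0,0,0.4],"delta_rot":[0,0,0],"hand":1},{"translation":[0,0,0.4],"delta_rot":[0,0,0],"hand":1},{"translation":[0,0,0],"delta_rot":[0,0,0],"hand":1}]';python3 - <<'E'
from h import *
s=grab('side')
b=cv2.cvtColor(s['color'],cv2.COLOR_RGB2BGR)
cv2.imwrite('pics/l3.png',cv2.resize(b[90:240,190:340],(600,600),interpolation=cv2.INTER_CUBIC))
E
```

```text
time: 19.5
ee_pos: [0.4854, -0.1632, 0.0724]
orientation: [-3.141, 0.0, -0.052]
wrist_force: [-0.6, -0.5, 3.2]
opening: -0.0001
time: 19.88
ee_pos: [0.4854, -0.1631, 0.0643]
orientation: [-3.141, 0.001, -0.052]
wrist_force: [-1.4, 0.3, 3.7]
opening: 0.0001
```

View pics/l3.png

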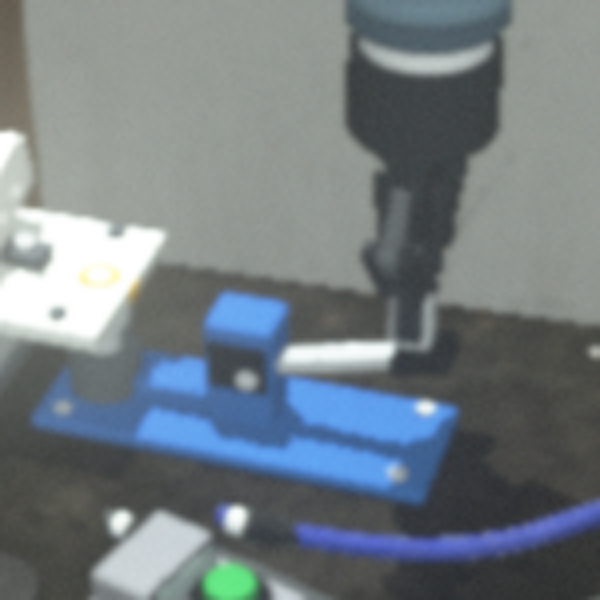

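```bash
python3 -m inch '[{"translation":[-0.15,0,0.4],"delta_rot":[0,0,0],"hand":1},{"translation":[-0.15,0,0.4],"delta_rot":[0,0,0],"hand":1},{"translation":[0,0,0],"delta_rot":[0,0,0],"hand":1}]'; python3 -m inch '[{"translation":[-0.1,0,0.4],"delta_rot":[0,0,0],"hand":1},{"translation":[0,0,0.4],"delta_rot":[0,0,0],"hand":1},{"translation":[0,0,0],"delta_rot":[0,0,0],"hand":1}]'
```

```text
time: 20.3
ee_pos: [0.4833, -0.1632, 0.0569]
orientation: [3.141, -0.002, -0.053]
wrist_force: [0.6, 1.3, 7.0]
opening: -0.0002
time: 20.68
ee_pos: [0.4816, -0.163, 0.0488]
orientation: [3.141, -0.0, -0.052]
wrist_force: [-1.8, 0.6, 7.8]
opening: -0.0002
```

```bash
python3 -m inch '[{"translation":[0,0,0.4],"delta_rot":[0,0,0],"hand":1},{"translation":[0,0,0.4],"delta_rot":[0,0,0],"hand":1},{"translation":[0,0,0],"delta_rot":[0,0,0],"hand":1}]'; python3 -m inch '[{"translation":[0,0,0.3],"delta_rot":[0,0,0],"hand":1},{"translation":[0,0,0],"delta_rot":[0,0,0],"hand":1}]';python3 - <<'E'
from h import *
s=grab('side')
b=cv2.cvtColor(s['color'],cv2.COLOR_RGB2BGR)
cv2.imwrite('pics/l4.png',cv2.resize(b[90:240,190:340],(600,600),interpolation=cv2.INTER_CUBIC))
E
```

```text
time: 21.05
ee_pos: [0.4805, -0.1629, 0.0405]
orientation: [-3.141, 0.002, -0.052]
wrist_force: [-3.5, -0.1, 8.2]
opening: -0.0
time: 21.3
ee_pos: [0.4804, -0.1629, 0.0376]
orientation: [-3.141, 0.002, -0.052]
wrist_force: [-4.2, -0.9, 8.5]
opening: 0.0002
```

View pics/l4.png

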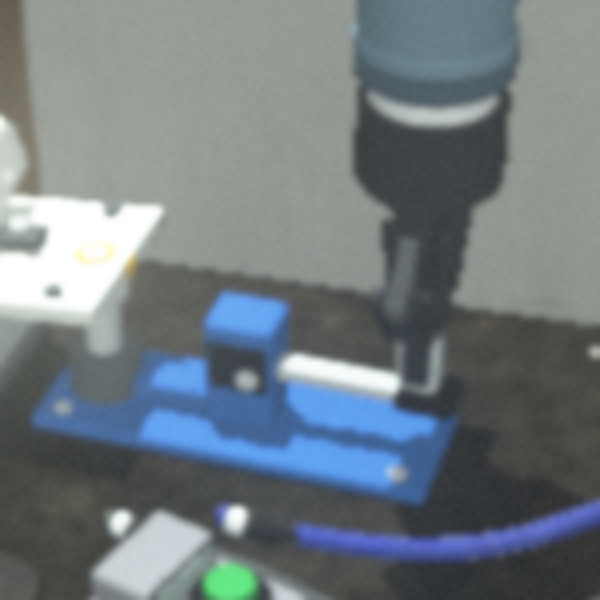

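```bash
python3 -m inch '[{"translation":[0,0,0.2],"delta_rot":[0,0,0],"hand":1},{"translation":[0,0,0],"delta_rot":[0,0,0],"hand":1}]'; python3 -m inch '[{"translation":[0,0,0.2],"delta_rot":[0,0,0],"hand":1},{"translation":[0,0,0],"delta_rot":[0,0,0],"hand":1}]'
```

```text
time: 21.6
ee_pos: [0.4804, -0.1629, 0.0357]
orientation: [-3.141, 0.002, -0.052]
wrist_force: [-5.2, -1.1, 9.6]
opening: -0.0002
time: 21.85
ee_pos: [0.4804, -0.163, 0.0345]
orientation: [3.141, 0.002, -0.052]
wrist_force: [-7.6, 1.2, 16.7]
opening: 0.0001
```

```bash
python3 -m inch '[{"translation":[0,0,0.05],"delta_rot":[0,0,0],"hand":1},{"translation":[0,0,0],"delta_rot":[0,0,0],"hand":1}]';python3 - <<'E'
from h import *
s=grab('side');f=grab('top')
a,b=[cv2.cvtColor(g['color'],cv2.COLOR_RGB2BGR) for g in(f,s)]
cv2.imwrite('pics/l5.png',np.hstack([cv2.resize(a[80:270,230:370],(400,543),interpolation=cv2.INTER_CUBIC),cv2.resize(b[90:226,190:290],(399,543),interpolation=cv2.INTER_CUBIC)]))
for n,g in(('top',f),('side',s)):
    m=cv2.inRange(cv2.cvtColor(g['color'],cv2.COLOR_RGB2HSV),(20,70,120),(33,255,255))
    k,l,st,ce=cv2.connectedComponentsWithStats(m)
    for i in range(1,k):
        if st[i,4]>5 and 200<ce[i][0]<310 and 130<ce[i][1]<180: print(n,ce[i],st[i,4],onz(g,*ce[i],.1).round(4),dep(g,*ce[i]).round(4))
E
```

```text
time: 22.1
ee_pos: [0.4804, -0.163, 0.0343]
orientation: [3.141, 0.002, -0.052]
wrist_force: [-8.1, 1.7, 19.0]
opening: -0.0003
top [297.26829268 146.12195122] 41 [ 0.6664 -0.1726  0.1   ] [ 0.6653 -0.1722  0.1047]
top [297.  154.5] 8 [ 0.6446 -0.1723  0.1   ] [ 0.6435 -0.1718  0.1057]
side [222.14285714 155.42857143] 7 [ 0.6396 -0.1649  0.1   ] [ 0.642  -0.1715  0.0954]
```

View pics/l5.png

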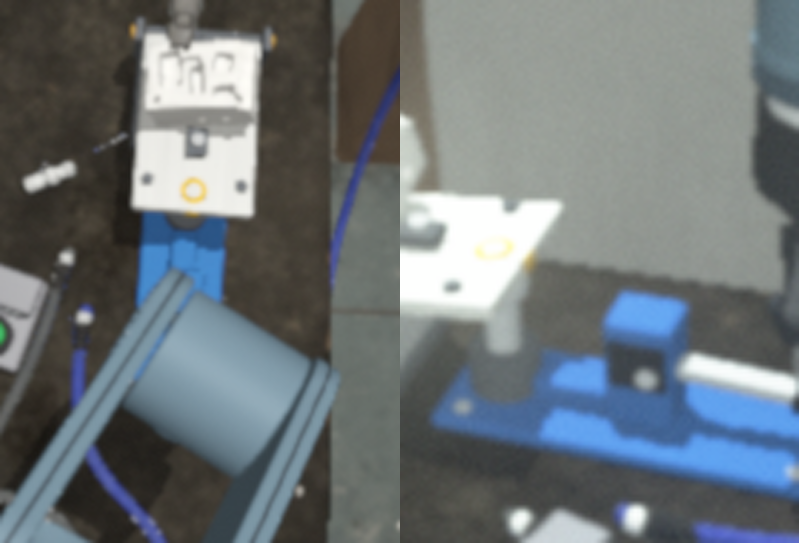

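```bash
python3 -m inch '[{"translation":[0,0,-0.5],"delta_rot":[0,0,0],"hand":1},{"translation":[0,0,-0.7],"delta_rot":[0,0,0],"hand":1},{"translation":[0.1,0,-0.7],"delta_rot":[0,0,0],"hand":1},{"translation":[0.1,0,-0.7],"delta_rot":[0,0,0],"hand":1},{"translation":[0.1,0,-0.7],"delta_rot":[0,0,0],"hand":1},{"translation":[0,0,-0.7],"delta_rot":[0,0,0],"hand":1},{"translation":[0,0,-0.7],"delta_rot":[0,0,0],"hand":1},{"translation":[0,0,-0.7],"delta_rot":[0,0,0],"hand":1},{"translation":[0,0,-0.7],"delta_rot":[0,0,0],"hand":1},{"translation":[0,0,-0.7],"delta_rot":[0,0,0],"hand":1},{"translation":[0,0,0],"delta_rot":[0,0,0],"hand":1},{"translation":[0,0,0],"delta_rot":[0,0,0],"hand":1}]';python3 - <<'E'
from h import *
s=grab('side');f=grab('top')
a,b=[cv2.cvtColor(g['color'],cv2.COLOR_RGB2BGR) for g in(f,s)]
cv2.imwrite('pics/l6.png',np.hstack([cv2.resize(a[80:270,230:370],(400,543),interpolation=cv2.INTER_CUBIC),cv2.resize(b[90:226,190:290],(399,543),interpolation=cv2.INTER_CUBIC)]))
cv2.imwrite('pics/l7.png',cv2.resize(b[90:240,190:340],(600,600),interpolation=cv2.INTER_CUBIC))
E
```

```text
time: 23.7
ee_pos: [0.4843, -0.1631, 0.101]
orientation: [-3.141, 0.001, -0.052]
wrist_force: [-0.4, 0.4, -0.1]
opening: 0.0001
```

View pics/l6.png

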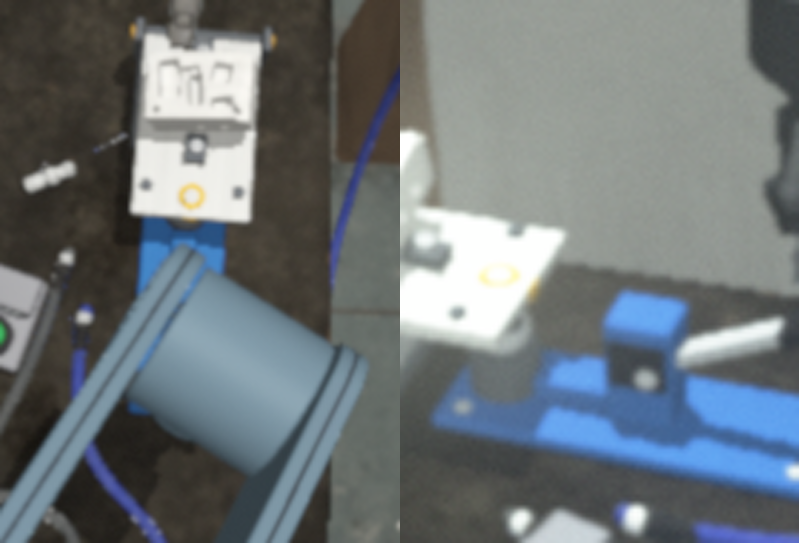

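View pics/l7.png

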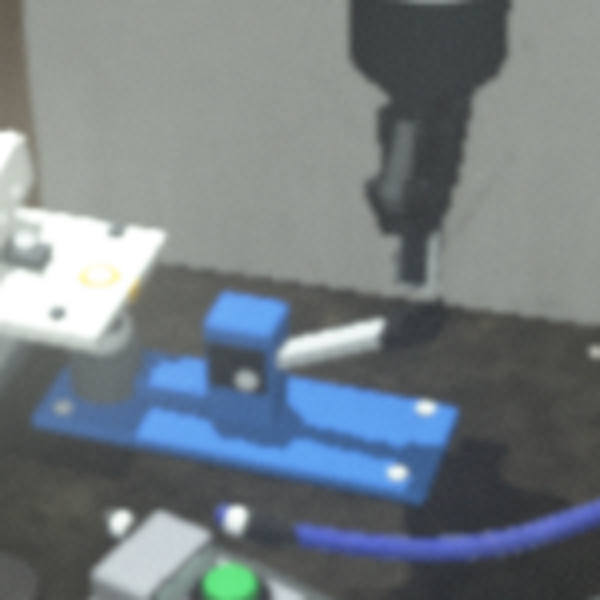

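```bash
python3 -m inch '[{"translation":[0,0,0.6],"delta_rot":[0,0,0],"hand":1},{"translation":[0,0,0.6],"delta_rot":[0,0,0],"hand":1},{"translation":[0,0,0.5],"delta_rot":[0,0,0],"hand":1},{"translation":[0,0,0.5],"delta_rot":[0,0,0],"hand":1},{"translation":[0,0,0.5],"delta_rot":[0,0,0],"hand":1},{"translation":[-0.1,0,0.5],"delta_rot":[0,0,0],"hand":1},{"translation":[-0.1,0,0.5],"delta_rot":[0,0,0],"hand":1},{"translation":[-0.1,0,0.5],"delta_rot":[0,0,0],"hand":1},{"translation":[-0.1,0,0.5],"delta_rot":[0,0,0],"hand":1},{"translation":[0,0,0.5],"delta_rot":[0,0,0],"hand":1},{"translation":[0,0,0.5],"delta_rot":[0,0,0],"hand":1},{"translation":[0,0,0.5],"delta_rot":[0,0,0],"hand":1},{"translation":[0,0,0.3],"delta_rot":[0,0,0],"hand":1},{"translation":[0,0,0],"delta_rot":[0,0,0],"hand":1}]'
```

```text
time: 25.55
ee_pos: [0.4792, -0.1628, 0.036]
orientation: [-3.141, 0.003, -0.052]
wrist_force: [-5.6, -0.9, 9.0]
opening: -0.0002
```

```bash
python3 -m inch '[{"translation":[0,0,0.2],"delta_rot":[0,0,0],"hand":1},{"translation":[0,0,0.1],"delta_rot":[0,0,0],"hand":1},{"translation":[0,0,0],"delta_rot":[0,0,0],"hand":1},{"translation":[0,0,0],"delta_rot":[0,0,0],"hand":1},{"translation":[0,0,0],"delta_rot":[0,0,0],"hand":1},{"translation":[0,0,0],"delta_rot":[0,0,0],"hand":1},{"translation":[0,0,0],"delta_rot":[0,0,0],"hand":1}]';python3 - <<'E'
from h import *
s=grab('side');f=grab('top')
a,b=[cv2.cvtColor(g['color'],cv2.COLOR_RGB2BGR) for g in(f,s)]
cv2.imwrite('pics/m1.png',np.hstack([cv2.resize(a[80:270,200:340],(400,543),interpolation=cv2.INTER_CUBIC),cv2.resize(b[90:240,190:300],(398,543),interpolation=cv2.INTER_CUBIC)]))
m=cv2.inRange(cv2.cvtColor(f['color'],cv2.COLOR_RGB2HSV),(20,70,120),(33,255,255))
k,l,st,ce=cv2.connectedComponentsWithStats(m)
for i in range(1,k):
    if st[i,4]>12 and 200<ce[i][0]<310: print(ce[i],dep(f,*ce[i]).round(4))
x=sense();print(x['ee_pos'],x['wrist_force'],x['moment'])
E
```

```text
time: 26.42
ee_pos: [0.4792, -0.1628, 0.0343]
orientation: [3.142, 0.002, -0.052]
wrist_force: [-8.6, 1.1, 18.6]
opening: 0.0003
[297.2   146.125] [ 0.6654 -0.1721  0.1042]
[ 0.47920507 -0.16285679  0.03426218] [-10.16173412   0.95475663  19.34648826] [ 0.17195075  1.46624532 -0.00739932]
```

View pics/m1.png

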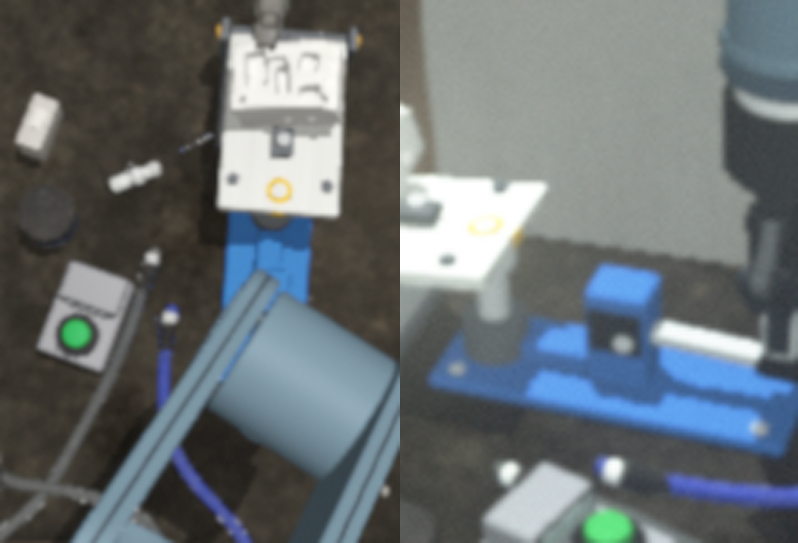

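```bash
python3 -c "
from bench import r
print(r.finish_job())"
```

```text
the job is handed in; nothing more can be done
None
```

The job is handed in at about 26.5 s of the 64 s, with the handle held at its stop and the plate raised on the jack. The hand-in gives no verdict.

**What I did**
- I pressed the zero button to its stop, with the force jumping to about 16 N, and it came up again.
- I lifted the jack about 6 mm by its block, carried it in from the front and set it down under the lift pad.
- I pumped the handle to its stop and let it come fully up. I then pressed it to the stop again and handed in while holding it there.

**Last checks**
- **Handle:** it is at the stop with about 19 N of upward force on the fingers and about 9–10 N sideways. The pose is steady and matches the first stroke's stop.
- **Plate:** it measures about 15–16 mm higher than at the start.
- **Saddle:** it was within about 2 mm of the lift pad in plan, measured after placing and before the strokes. I did not measure it again afterwards; the pictures show no visible shift of the jack.
- **Other items:** the button is up and the jack stands flat. The jar, plug and block look unmoved by eye; I did not measure them.

**What disagreed**
- **Fingertip height:** contact came about 14 mm (button) and 8–10 mm (handle pad) lower in reported TCP height than the stated tip position and heights imply. I set both press depths by force and pictures instead.
- **Cameras:** the side camera read about 3.5 mm lower in x than the top camera. I used the top camera, which agreed with the robot.

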